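# Lock the lid onto the spice grinder

## Task

Put the lid with the bar grip on the white spice grinder: let its two pins down through the two slots in the grinder's mouth until the lid sits flat on the rim, then twist it about a quarter turn clockwise (seen from above) so that it is locked, and let go. Leave the other lid, the one with the round knob, and the mug where they are.

Things in the scene. Friction and masses are not known exactly. Their poses are not given: they have to be found in the camera images.
- lock_lid: Lid to fit: grey, loose, standing upright on its hub. Origin: centre of underside; z up; x along bar grip and pins (half turn: same lid). Hub radius 22 mm from z 0 to 26; round cover 108 mm across, z 26 to 32; bar grip z 32 to 71, 76 long (x), 16 thick (y): hold it at z 56. Two pins 8 mm thick along +x and -x at z 10, ends 42 mm from the axis. 0.08 to 0.17 kg.
- grinder: White grinder, 97 mm high, 132 mm wide, fixed. Origin: centre of underside; z up. Mouth: steel flange 7 mm thick, opening radius 31 mm, two slots 64 deg wide at +x and -x (half turn: same), each marked by a grey rib outside. Lid enters with its x along this x, within 10 deg and 7 mm. Seated: lid origin 71 mm above this one. Then turns clockwise (yaw falls) freely to a stop near 105 deg.
- plain_lid: The other lid, not to be used: same grey plastic, round, 92 mm across, no pins, with a round knob of 30 mm diameter on top; 54 mm high, loose. Origin: centre of its underside, z up. Either lid may stand on either of the two places left of the grinder.
- mug: Green and white mug with a handle, 101 mm high, about 80 mm across without it, loose, upright, to the right of the grinder; not to be disturbed. Origin: on its underside, z up.
Mind the look-alikes: they are no part of the job. What is shaped like the lock_lid but pink is not meant.

How it is judged:
By the outcome, as a careful person would: the job done as asked, in the order asked, and still so for the second after the job is handed in, with the robot touching nothing.
It also fails if it takes over 40 s, if anything falls off the work surface, if the arm or the gripper's body presses on something with over 40 N, if the wrist force passes 120 N, or if a joint passes its speed limit or range.

## Robot

A 6-joint arm with a two-finger parallel gripper is mounted at the origin on the work surface; the furniture and walls round the work are solid. World frame = base frame: x ahead of the robot, y to its left, z up, the work surface at z = 0. Lengths are in m, angles in rad, forces in N, time in s.
With the tool pointing down it reaches from about 0.325 to 0.9 m from the base axis. Payload 3.5 kg.
Tool frame: the origin (TCP) lies on the centre line of the jaws, within the pads' length; the fingertips stand env.tip_reach ahead of it and the grasp point (between the pads) lies 11 mm behind it (env.tip_reach is the distance from the TCP to the fingertips, in m); z points along the fingers, y is the line along which they close (so a half turn about z gives the same grasp; the last joint's range is limited). The gripper opens to 85 mm and grips with 20 to 120 N. Pads are 22 mm wide; open, the fingers measure 114 mm over their backs; the gripper's body (76 mm by 85 mm) begins 54 mm behind the grasp point. The pads swing forward as they close: fully open they stand 13 mm farther back than shut.
Start: joints at [1.154, 0.276, -0.026, 1.268, 0, 1.467], TCP at [0.193, 0.594, 0.239] pointing down, gripper open.
Joint ranges: [-3.12, 3.12], [-0.85, 1.88], [-1.08, 1.24], [-1.95, 2.15], [-1.57, 1.53], [-3.14, 3.14]. Speed limits (rad/s): [2.57, 2.57, 3.14, 3.14, 3.14, 3.14].

## Interface

Orientations are given as a unit quaternion [w, x, y, z].
In Python, from station import readout, viewer, job, env gives the robot as it stands.
- The arm moves only by the tool jog_arm, never from a script. Its argument "deltas" is a list of rows, each an object with "xyz": the shift along the tool's x, y, z as a fraction of full scale, a list of three; "yaw": the turn about the tool's z as a fraction of full scale; "gripper": the opening, from -1 (shut) to 1 (fully open). In form: [{"xyz": [dx, dy, dz], "yaw": yaw, "gripper": gripper}, ...]. A call has 1 to 10 rows; each row shifts and turns the commanded pose from where the row before left it, along the tool's axes as they then stand; what a row does not reach is not made up. Full scale, the value 1, is 0.03 m for a shift and 0.1 rad for a turn. A row lasts 1/12 s, in which the tool goes at most 41.7 mm and 7.16 degrees, less where a joint would pass 70% of its speed; a pose out of reach is approached as far as the arm can. A call with a number of a shift or a turn outside -1 to 1 is refused whole. A call with a gripper value outside its range is refused whole. The fingers move at their own pace and stop on an object; the grip force is fixed at half the most. Time passes only in rows, so rows that do not move let the fingers close. It gives the time, the measured TCP pose, the force, the opening and the grip force at its end, in the units of the state.
- readout.get_obs(): the state, without advancing time (a new reading comes with each control period).
- viewer.read_camera(name): name is "scene" or "top" or "wrist"; returns the picture (420x560x3 uint8, blue, green, red); there is no depth.
- viewer.calibration(name): a dict with "mtx" (3x3 intrinsics, pixels), "R" (3x3) and "t" (3): a world point X has camera coordinates R X + t. Camera axes: x right, y down, z forward; pixel columns grow to the right and rows downward; lengths in m; the calibration is good to about 2 mm. A picture is of the moment at which its call begins: read the wrist's pose just before it. calibration takes no time and is no camera call; for the wrist camera it gives the pose at the moment of the call.
- job.hand_in(): hands the job in; it is judged then, once.
The state is a dict: "t": time; "q": joint angles; "joint_vel": joint speeds; "joint_efforts": joint torques, N m; "tool_pos": TCP position; "orientation": TCP orientation; "ft_force": force on the tool from outside, world axes, zero at the start; "torque": the same for the moment, N m; "finger_gap": finger opening in m; "gripper_force": force on a finger pad.
Only numpy, scipy, OpenCV 4.12 (cv2) and the standard library are available. Lean on these libraries where they do the work, as an engineer would, in place of code of your own. Each camera call takes 0.05 s, during which the arm holds its last target. There are 200 camera calls.

## Working session

There is one attempt and no reset: what is moved stays moved. The work goes in short steps, Python scripts to look and compute and a tool call to move; the robot and the scene stay as the last step left them, time stands still between calls to the robot, and variables do not carry over. Pictures are saved under pics/ and viewed, at most 10 in all, crops included, and the job is handed in when it is done.

Besides the shell and the picture viewer there is one more tool, called after "Request:" as name(argument=value, ...), one argument or row to a line, values as JSON. jog_arm: Moves the arm, as the interface text tells. Its arguments: {"type":"object","properties":{"deltas":{"type":"array","items":{"type":"object","properties":{"xyz":{"type":"array","items":{"type":"number","minimum":-1,"maximum":1}},"yaw":{"type":"number","minimum":-1,"maximum":1},"gripper":{"type":"number"}}}}},"required":["deltas"]}

```bash
ls; mkdir -p pics; python3 - <<'E'
from station import readout, viewer, job, env
import cv2
print(readout.get_obs(), env.tip_reach)
for n in ("scene","top"):
    cv2.imwrite(f"pics/{n}0.png",viewer.read_camera(n)); c=viewer.calibration(n); print(n,c)
E
```

```text
pics
{'t': 0.0, 'q': array([ 1.15364183e+00,  2.77148878e-01, -2.78785934e-02,  1.26800091e+00,
        5.43425367e-06,  1.46741066e+00]), 'joint_vel': array([-1.42141538e-03, -2.08316877e-04,  4.71140662e-04,  5.06019117e-05,
        2.96010613e-04,  6.63734739e-05]), 'joint_efforts': array([-1.32495745e-03, -4.45515454e+01,  2.95198417e+01,  1.61863491e-02,
       -2.20541706e-04, -2.24743808e-06]), 'tool_pos': array([0.19259431, 0.59378929, 0.2381509 ]), 'orientation': array([-2.89825766e-04,  1.56241550e-01,  9.87718246e-01, -1.07774069e-03]), 'ft_force': array([-0.27223791,  0.79391507, -0.55284107]), 'torque': array([ 0.0301192 , -0.04215098,  0.0243902 ]), 'gripper_force': 0.0, 'finger_gap': 0.08552331461939452} 0.008
scene {'mtx': array([[520.58117446,   0.        , 278.66552976],
       [  0.        , 520.58117446, 216.00865032],
       [  0.        ,   0.        ,   1.        ]]), 'R': array([[ 3.21867328e-01,  9.46784567e-01,  6.37558676e-04],
       [ 7.98058762e-01, -2.70944307e-01, -5.38229872e-01],
       [-5.09414993e-01,  1.73747420e-01, -8.42797840e-01]]), 't': array([-0.07498103, -0.35548316,  1.79287155])}
top {'mtx': array([[491.43791798,   0.        , 277.89533849],
       [  0.        , 491.43791798, 217.23035426],
       [  0.        ,   0.        ,   1.        ]]), 'R': array([[-0.02838813, -0.99955869, -0.008749  ],
       [-0.99320122,  0.02919393, -0.11269009],
       [ 0.11289578,  0.00549045, -0.99359167]]), 't': array([-0.04567939,  0.41340128,  1.47495463])}
```

View pics/top0.png

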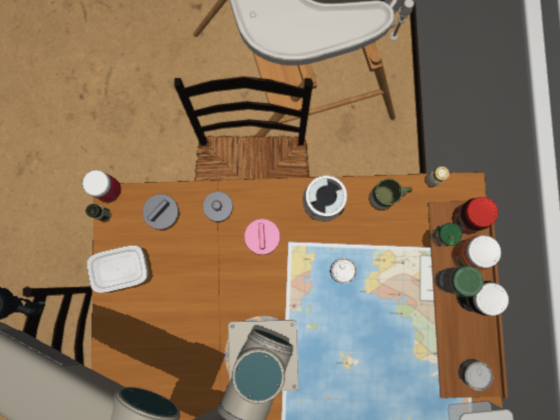

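View pics/scene0.png

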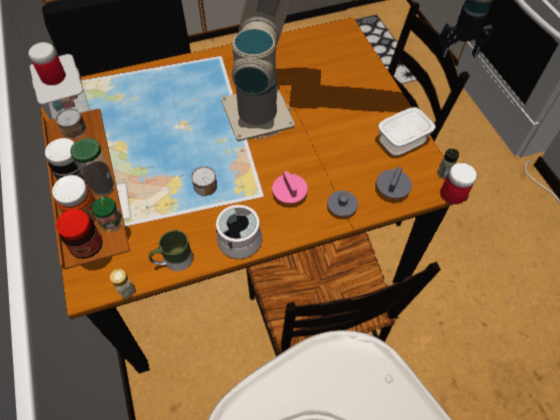

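The top view shows the bar-grip lid at (160,212), the knob lid at (217,206), the grinder at (326,197), the mug at (388,194) and the pink look-alike at (262,237). I'll measure them and view an enlargement.

```bash
cat > h.py <<'E'
import numpy as np, cv2
from station import readout, viewer, job, env
def ray(c,uv,z):
    d=c["R"].T@np.linalg.inv(c["mtx"])@np.array([uv[0],uv[1],1.]); o=-c["R"].T@c["t"]
    return o+d*(z-o[2])/d[2]
def proj(c,X):
    p=c["mtx"]@(c["R"]@np.asarray(X,float)+c["t"]); return p[:2]/p[2]
def toolaxes(o):
    from scipy.spatial.transform import Rotation as Ro
    w,x,y,z=o["orientation"]; return Ro.from_quat([x,y,z,w]).as_matrix()
E
python3 - <<'E'
from h import *
im=cv2.imread("pics/top0.png"); c=viewer.calibration("top")
a=cv2.resize(im[187:237,135:190],None,fx=7,fy=7,interpolation=cv2.INTER_CUBIC)
b=cv2.resize(im[172:222,300:355],None,fx=7,fy=7,interpolation=cv2.INTER_CUBIC)
cv2.imwrite("pics/crop0.png",np.hstack([a,b]))
for n,uv,z in (("lid",(160,212),.032),("plain",(217,206),.03),("grinder",(326,194),.097),("mug",(388,194),.1)):
    print(n,ray(c,uv,z).round(3))
o=readout.get_obs(); print(toolaxes(o).round(3))
cw=viewer.calibration("wrist"); print("cam pos in tool",toolaxes(o).T@(-cw["R"].T@cw["t"]-o["tool_pos"]), (cw["R"]@toolaxes(o)).round(3), cw["mtx"][0,0])
E
```

```text
lid [0.437 0.3   0.032]
plain [0.451 0.127 0.03 ]
grinder [ 0.467 -0.2    0.097]
mug [ 0.462 -0.379  0.1  ]
[[-0.951  0.309 -0.001]
 [ 0.309  0.951 -0.002]
 [ 0.    -0.002 -1.   ]]
cam pos in tool [ 0.07658013  0.00092928 -0.13399177] [[ 0.     1.     0.   ]
 [-0.953  0.    -0.302]
 [-0.302 -0.     0.953]] 314.9057969149463
```

View pics/crop0.png

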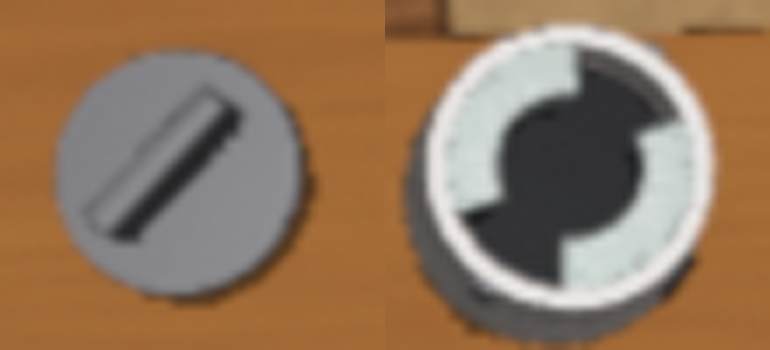

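The crop shows the lid disc centred at about (160.7,211.7), with the bar running from lower left to upper right. The grinder rim is centred at about (326.3,195.9), with its slots at the upper right and lower left.

```bash
python3 - <<'E'
from h import *
c=viewer.calibration("top")
A=lambda p:((p[0]+.5)/7-.5+135,(p[1]+.5)/7-.5+187)
B=lambda p:((p[0]-385+.5)/7-.5+300,(p[1]+.5)/7-.5+172)
yaw=lambda v:np.degrees(np.arctan2(v[1],v[0]))
L=ray(c,A((180,173)),.032); e1=ray(c,A((213,97)),.071); e2=ray(c,A((102,225)),.071)
print("lid",L, "bar mid",(e1+e2)/2,"len",np.linalg.norm(e1-e2),"yaw",yaw(e1-e2))
print("disc dia",np.linalg.norm(ray(c,A((57,173)),.032)-ray(c,A((302,173)),.032)))
G=ray(c,B((569,167)),.097); print("grinder",G,"dia",np.linalg.norm(ray(c,B((427,167)),.097)-ray(c,B((712,167)),.097)))
u=[ray(c,B(p),.095) for p in ((577,47),(680,120),(460,212),(560,285))]
print("slot yaws",[yaw(x-G) for x in u],"axis",yaw(u[0]+u[1]-u[2]-u[3]), "mid",sum(u)/4)
o=readout.get_obs(); T=toolaxes(o); print("tool y yaw",yaw(T[:,1]),"to lid in tool",T.T@(L-o["tool_pos"]))
E
```

```text
lid [0.43960005 0.29933688 0.032     ] bar mid [0.43986593 0.29919628 0.071     ] len 0.07107804293718963 yaw -41.49078313630746
disc dia 0.10666232528771656
grinder [ 0.46323087 -0.19930529  0.097     ] dia 0.11835539035895305
slot yaws [np.float64(-6.194887396125188), np.float64(-68.33940851635741), np.float64(110.63194418207006), np.float64(173.6148006889628)] axis -37.42240377980568 mid [ 0.46406918 -0.19965411  0.095     ]
tool y yaw 72.02039164934357 to lid in tool [-0.32585423 -0.20345048  0.20659064]
```

Request:
jog_arm(
  deltas=[
    {"xyz": [-0.5,-0.3,0],"yaw": 0,"gripper": 1},
    {"xyz": [-1,-0.62,0],"yaw": 0,"gripper": 1},
    {"xyz": [-1,-0.62,0],"yaw": 0,"gripper": 1},
    {"xyz": [-1,-0.62,0],"yaw": 0,"gripper": 1},
    {"xyz": [-1,-0.62,0],"yaw": 0,"gripper": 1},
    {"xyz": [-1,-0.62,0],"yaw": 0,"gripper": 1},
    {"xyz": [-1,-0.62,0],"yaw": 0,"gripper": 1},
    {"xyz": [-1,-0.62,0],"yaw": 0,"gripper": 1},
    {"xyz": [-1,-0.62,0],"yaw": 0,"gripper": 1},
    {"xyz": [-1,-0.62,0],"yaw": 0,"gripper": 1},
  ],
)

```text
t: 0.93
tool_pos: [0.41, 0.3371, 0.2389]
orientation: [-0.0, 0.156, 0.988, -0.0]
ft_force: [0.5, 0.9, 0.7]
finger_gap: 0.0854
gripper_force: 0.0
```

Request:
jog_arm(
  deltas=[
    {"xyz": [-1,-0.62,0],"yaw": 0,"gripper": 1},
    {"xyz": [-0.4,-0.3,0],"yaw": 0,"gripper": 1},
    {"xyz": [0,0,0.5],"yaw": 0.8,"gripper": 1},
    {"xyz": [0,0,0.8],"yaw": 1,"gripper": 1},
    {"xyz": [0,0,0.8],"yaw": 1,"gripper": 1},
    {"xyz": [0,0,0.5],"yaw": 1,"gripper": 1},
    {"xyz": [0,0,0.2],"yaw": 0.3,"gripper": 1},
    {"xyz": [0,0,0],"yaw": 0,"gripper": 1},
    {"xyz": [0,0,0],"yaw": 0,"gripper": 1},
  ],
)

```text
t: 1.68
tool_pos: [0.4404, 0.2992, 0.1546]
orientation: [-0.001, 0.354, 0.935, -0.001]
ft_force: [0.2, -0.1, 0.0]
finger_gap: 0.0851
gripper_force: 0.0
```

```bash
python3 - <<'E'
from h import *
o=readout.get_obs(); c=viewer.calibration("wrist"); im=viewer.read_camera("wrist")
T=toolaxes(o); L=np.array([.4398,.2993,.045])
print(o["t"],o["tool_pos"],np.degrees(np.arctan2(T[1,1],T[0,1])),T.T@(L-o["tool_pos"]))
a=np.radians(-41.5)
for s in (-.038,0,.038):
    p=proj(c,[L[0]+s*np.cos(a),L[1]+s*np.sin(a),.071]); print(p); cv2.circle(im,tuple(p.astype(int)),3,(0,0,255),-1)
cv2.imwrite("pics/wrist1.png",im)
E
```

```text
1.6833 [0.44042399 0.29916807 0.15464936] 48.58228584624626 [ 0.00048409 -0.00013449  0.10965006]
[273.2135549  168.06212328]
[273.21694157 219.61529416]
[273.22000747 266.28566211]
```

View pics/wrist1.png

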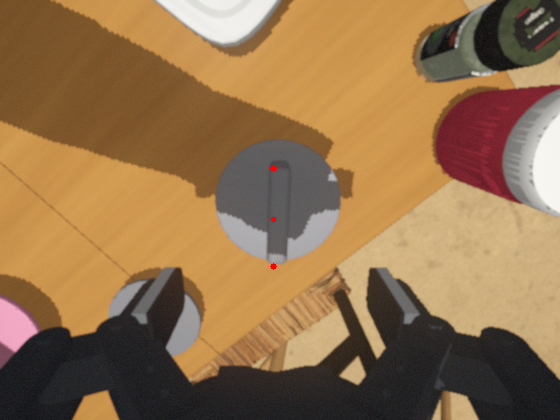

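The bar spans roughly columns 269–291 and rows 160–262, and the cover spans columns 216–340 and rows 140–261. That is a few mm off the prediction, so I'll turn these into positions.

```bash
python3 - <<'E'
from h import *
o=readout.get_obs(); c=viewer.calibration("wrist"); T=toolaxes(o)
f=lambda u,v,z:T.T@(ray(c,(u,v),z)-o["tool_pos"])*1000
print("disc l/r/t/b",*[f(*p,.032).round(1)[:2] for p in ((216,200),(340,200),(278,140),(278,261))])
print("bar top far/near",*[f(*p,.071).round(1)[:2] for p in ((281,162),(277.5,256))])
E
```

```text
disc l/r/t/b [  4.2 -49. ] [ 4.2 56.3] [54.1  3.5] [-53.1   3.8]
bar top far/near [42.6  5.3] [-29.2   3. ]
```

Request:
jog_arm(
  deltas=[
    {"xyz": [0.03,0.07,0.6],"yaw": 0.15,"gripper": 1},
    {"xyz": [0,0,0.9],"yaw": 0,"gripper": 1},
    {"xyz": [0,0,0.9],"yaw": 0,"gripper": 1},
    {"xyz": [0,0,0.8],"yaw": 0,"gripper": 1},
    {"xyz": [0,0,0.4],"yaw": 0,"gripper": 1},
    {"xyz": [0,0,0],"yaw": 0,"gripper": 1},
    {"xyz": [0,0,0],"yaw": 0,"gripper": 1},
  ],
)

```text
t: 2.32
tool_pos: [0.4419, 0.3018, 0.0477]
orientation: [0.0, 0.361, 0.933, 0.0]
ft_force: [-0.2, -0.1, -0.1]
finger_gap: 0.0857
gripper_force: 0.0
```

Request:
jog_arm(
  deltas=[
    {"gripper": -1,"xyz": [0,0,0],"yaw": 0},
    {"gripper": -1,"xyz": [0,0,0],"yaw": 0},
    {"gripper": -1,"xyz": [0,0,0],"yaw": 0},
    {"gripper": -1,"xyz": [0,0,0],"yaw": 0},
    {"gripper": -1,"xyz": [0,0,0],"yaw": 0},
    {"gripper": -1,"xyz": [0,0,0],"yaw": 0},
    {"gripper": -1,"xyz": [0,0,0],"yaw": 0},
    {"gripper": -1,"xyz": [0,0,0],"yaw": 0},
  ],
)

```text
t: 2.98
tool_pos: [0.4419, 0.3018, 0.0478]
orientation: [0.0, 0.361, 0.933, 0.0]
ft_force: [-1.5, -0.1, 3.8]
finger_gap: 0.0147
gripper_force: 59.9
```

Request:
jog_arm(
  deltas=[
    {"xyz": [0,0,-0.3],"yaw": 0,"gripper": -1},
    {"xyz": [0,0,-0.7],"yaw": -0.2,"gripper": -1},
    {"xyz": [0,0,-1],"yaw": -0.3,"gripper": -1},
    {"xyz": [0,0,-1],"yaw": -0.35,"gripper": -1},
    {"xyz": [0,0,-1],"yaw": 0,"gripper": -1},
    {"xyz": [0,0,-1],"yaw": 0,"gripper": -1},
    {"xyz": [0,0,-0.7],"yaw": 0,"gripper": -1},
    {"xyz": [-0.3,-0.36,0],"yaw": 0,"gripper": -1},
    {"xyz": [-0.6,-0.72,0],"yaw": 0,"gripper": -1},
    {"xyz": [-0.75,-0.9,0],"yaw": 0,"gripper": -1},
  ],
)

```text
t: 3.82
tool_pos: [0.4444, 0.2242, 0.218]
orientation: [-0.0, 0.32, 0.948, 0.0]
ft_force: [0.3, -1.1, -0.8]
finger_gap: 0.0153
gripper_force: 59.4
```

Request:
jog_arm(
  deltas=[
    {"xyz": [-0.75,-0.9,0],"yaw": 0,"gripper": -1},
    {"xyz": [-0.75,-0.9,0],"yaw": 0,"gripper": -1},
    {"xyz": [-0.75,-0.9,0],"yaw": 0,"gripper": -1},
    {"xyz": [-0.75,-0.9,0],"yaw": 0,"gripper": -1},
    {"xyz": [-0.75,-0.9,0],"yaw": 0,"gripper": -1},
    {"xyz": [-0.75,-0.9,0],"yaw": 0,"gripper": -1},
    {"xyz": [-0.75,-0.9,0],"yaw": 0,"gripper": -1},
    {"xyz": [-0.75,-0.9,0],"yaw": 0,"gripper": -1},
    {"xyz": [-0.75,-0.9,0],"yaw": 0,"gripper": -1},
    {"xyz": [-0.75,-0.9,0],"yaw": 0,"gripper": -1},
  ],
)

```text
t: 4.65
tool_pos: [0.4574, -0.1284, 0.217]
orientation: [-0.001, 0.321, 0.947, 0.0]
ft_force: [0.1, -0.3, -1.0]
finger_gap: 0.0151
gripper_force: 59.4
```

Request:
jog_arm(
  deltas=[
    {"xyz": [-0.75,-0.9,0],"yaw": 0,"gripper": -1},
    {"xyz": [-0.6,-0.7,0],"yaw": 0,"gripper": -1},
    {"xyz": [-0.2,-0.2,0],"yaw": 0,"gripper": -1},
    {"xyz": [0,0,0],"yaw": 0,"gripper": -1},
    {"xyz": [0,0,0],"yaw": 0,"gripper": -1},
  ],
)

```text
t: 5.07
tool_pos: [0.4621, -0.1974, 0.2172]
orientation: [-0.001, 0.322, 0.947, 0.001]
ft_force: [-0.1, -0.2, -1.6]
finger_gap: 0.0151
gripper_force: 59.3
```

```bash
python3 - <<'E'
from h import *
o=readout.get_obs(); c=viewer.calibration("wrist"); im=viewer.read_camera("wrist")
T=toolaxes(o); L=np.array([.464,-.1995,.119])
print(o["t"],o["tool_pos"],o["finger_gap"],np.degrees(np.arctan2(T[1,1],T[0,1])),T.T@(L-o["tool_pos"])*1000)
cv2.imwrite("pics/wrist2.png",im); cv2.imwrite("pics/scene2.png",viewer.read_camera("scene"))
E
```

```text
5.0667 [ 0.46210026 -0.19739688  0.21721296] 0.015111113593528042 52.47440835288664 [-3.08772339 -0.53509401 98.20386016]
```

View pics/wrist2.png

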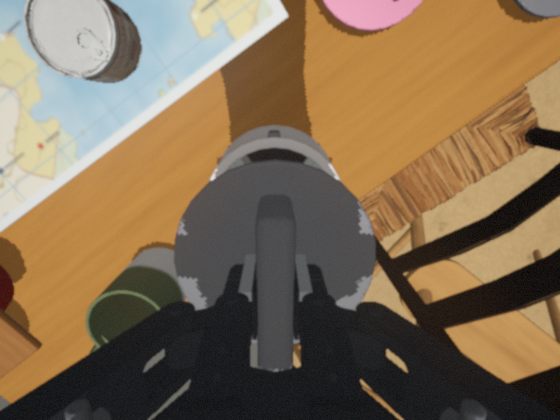

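The lid (cover columns 176–375, bar on column 275) hides most of the mouth. The far slot (275,155) and rib (275,132) line up with the bar, so yaw is good. Next I'll check the lid's offset in the hand and the mouth's lateral position.

```bash
python3 - <<'E'
from h import *
o=readout.get_obs(); c=viewer.calibration("wrist"); T=toolaxes(o); zb=o["tool_pos"][2]-.0478
f=lambda u,v,z:(T.T@(ray(c,(u,v),z)-o["tool_pos"])*1000).round(1)[:2]
print("cover l,r,far",f(176,250,zb+.032),f(375,250,zb+.032),f(277,160,zb+.032))
print("bar far,near", f(275,197,zb+.071),f(275,368,zb+.071))
print("rim far/slot/rib",f(275,139,.097),f(275,155,.092),f(274,132,.09))
# rim outer edges in wrist
print("expected centre tool",T.T@(np.array([.464,-.1995,.097])-o["tool_pos"])*1000)
E
```

```text
cover l,r,far [  7.5 -50.4] [ 7.5 53.1] [54.3  2. ]
bar far,near [46.7  1.1] [-31.    1.1]
rim far/slot/rib [55.   1.1] [41.8  1.1] [60.   0.3]
expected centre tool [ -3.39043144  -1.54414735 120.61966714]
```

View pics/scene2.png

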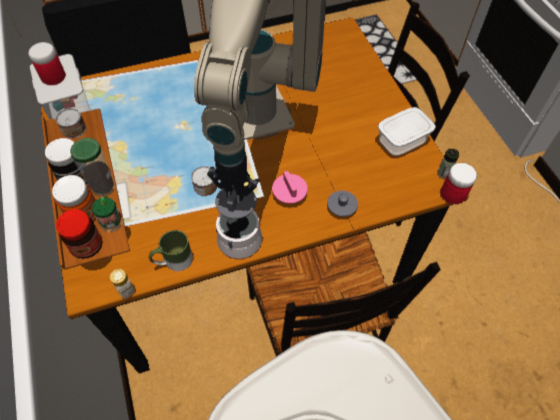

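Request:
jog_arm(
  deltas=[
    {"xyz": [-0.15,0,0.4],"yaw": 0,"gripper": -1},
    {"xyz": [0,0,0.8],"yaw": 0,"gripper": -1},
    {"xyz": [0,0,0.8],"yaw": 0,"gripper": -1},
    {"xyz": [0,0,0.3],"yaw": 0,"gripper": -1},
    {"xyz": [0,0,0],"yaw": 0,"gripper": -1},
    {"xyz": [0,0,0],"yaw": 0,"gripper": -1},
  ],
)

```text
t: 5.67
tool_pos: [0.4666, -0.1998, 0.1488]
orientation: [-0.001, 0.321, 0.947, 0.0]
ft_force: [0.1, -0.8, -1.2]
finger_gap: 0.0152
gripper_force: 59.3
```

```bash
python3 - <<'E'
from h import *
o=readout.get_obs(); c=viewer.calibration("wrist"); im=viewer.read_camera("wrist"); T=toolaxes(o)
print(o["tool_pos"],T.T@(np.array([.464,-.1995,.119])-o["tool_pos"])*1000,np.degrees(np.arctan2(T[1,1],T[0,1])))
t=viewer.read_camera("top"); t=cv2.resize(t[165:235,295:365],(420,420),interpolation=cv2.INTER_CUBIC)
cv2.imwrite("pics/c3.png",np.hstack([im[:,100:480],t]))
E
```

```text
[ 0.46657001 -0.19975617  0.14879461] [ 2.14960216 -1.3524835  29.79831211] 52.60338311173608
```

View pics/c3.png

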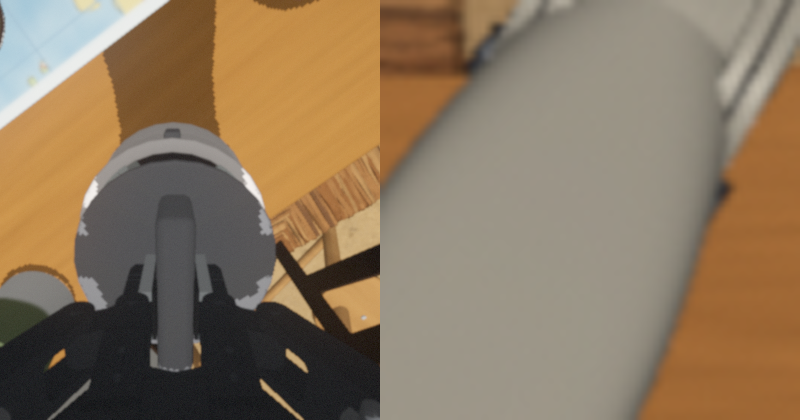

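The wrist view shows the bar and cover centred near column 175, and the grinder rib and rim near 172. That's about 1 mm of lateral offset, so I'll correct it and go down.

Request:
jog_arm(
  deltas=[
    {"xyz": [0.04,-0.04,0.1],"yaw": 0,"gripper": -1},
    {"xyz": [0,0,0.15],"yaw": 0,"gripper": -1},
    {"xyz": [0,0,0.15],"yaw": 0,"gripper": -1},
    {"xyz": [0,0,0.15],"yaw": 0,"gripper": -1},
    {"xyz": [0,0,0.1],"yaw": 0,"gripper": -1},
    {"xyz": [0,0,0],"yaw": 0,"gripper": -1},
  ],
)

```text
t: 6.27
tool_pos: [0.4645, -0.2005, 0.1288]
orientation: [-0.001, 0.321, 0.947, 0.0]
ft_force: [0.1, -0.2, -2.2]
finger_gap: 0.0151
gripper_force: 59.3
```

Request:
jog_arm(
  deltas=[
    {"xyz": [0,0,0.1],"yaw": 0,"gripper": -1},
    {"xyz": [0,0,0.1],"yaw": 0,"gripper": -1},
    {"xyz": [0,0,0.08],"yaw": 0,"gripper": -1},
    {"xyz": [0,0,0.05],"yaw": 0,"gripper": -1},
    {"xyz": [0,0,0],"yaw": 0,"gripper": -1},
    {"xyz": [0,0,0],"yaw": 0,"gripper": -1},
  ],
)

```text
t: 6.77
tool_pos: [0.4651, -0.2008, 0.1198]
orientation: [-0.0, 0.321, 0.947, 0.0]
ft_force: [-1.4, -0.9, -1.3]
finger_gap: 0.0149
gripper_force: 59.3
```

Request:
jog_arm(
  deltas=[
    {"xyz": [0,0,0.04],"yaw": 0,"gripper": -1},
    {"xyz": [0,0,0],"yaw": 0,"gripper": -1},
    {"xyz": [0,0,0],"yaw": 0,"gripper": -1},
  ],
)

```text
t: 7.02
tool_pos: [0.4654, -0.201, 0.1189]
orientation: [0.0, 0.321, 0.947, -0.0]
ft_force: [0.3, 0.2, -1.3]
finger_gap: 0.0153
gripper_force: 59.3
```

Request:
jog_arm(
  deltas=[
    {"xyz": [0,0,0.04],"yaw": 0,"gripper": -1},
    {"xyz": [0,0,0],"yaw": 0,"gripper": -1},
    {"xyz": [0,0,0],"yaw": 0,"gripper": -1},
  ],
)

```text
t: 7.27
tool_pos: [0.4655, -0.2011, 0.1188]
orientation: [0.0, 0.321, 0.947, -0.0]
ft_force: [-2.4, -0.2, 5.2]
finger_gap: 0.015
gripper_force: 60.3
```

Contact came exactly at the seated height, so I'll twist now.

Request:
jog_arm(
  deltas=[
    {"xyz": [0,0,0],"yaw": 0.4,"gripper": -1},
    {"xyz": [0,0,0],"yaw": 0.8,"gripper": -1},
    {"xyz": [0,0,0],"yaw": 0.8,"gripper": -1},
    {"xyz": [0,0,0],"yaw": 0.8,"gripper": -1},
    {"xyz": [0,0,0],"yaw": 0.8,"gripper": -1},
    {"xyz": [0,0,0],"yaw": 0.8,"gripper": -1},
    {"xyz": [0,0,0],"yaw": 0.8,"gripper": -1},
    {"xyz": [0,0,0],"yaw": 0.8,"gripper": -1},
  ],
)

```text
t: 7.93
tool_pos: [0.4662, -0.201, 0.1187]
orientation: [0.001, 0.588, 0.809, 0.001]
ft_force: [-1.3, 1.9, 3.2]
finger_gap: 0.0152
gripper_force: 60.1
```

Request:
jog_arm(
  deltas=[
    {"xyz": [0,0,0],"yaw": 0.8,"gripper": -1},
    {"xyz": [0,0,0],"yaw": 0.8,"gripper": -1},
    {"xyz": [0,0,0],"yaw": 0.8,"gripper": -1},
    {"xyz": [0,0,0],"yaw": 0.8,"gripper": -1},
    {"xyz": [0,0,0],"yaw": 0.8,"gripper": -1},
    {"xyz": [0,0,0],"yaw": 0.8,"gripper": -1},
    {"xyz": [0,0,0],"yaw": 0.8,"gripper": -1},
    {"xyz": [0,0,0],"yaw": 0.8,"gripper": -1},
    {"xyz": [0,0,0],"yaw": 0.8,"gripper": -1},
  ],
)

```text
t: 8.68
tool_pos: [0.4665, -0.2014, 0.1187]
orientation: [0.001, 0.835, 0.55, 0.001]
ft_force: [1.3, 1.4, 2.5]
finger_gap: 0.0154
gripper_force: 59.9
```

Request:
jog_arm(
  deltas=[
    {"xyz": [0,0,0],"yaw": 0.8,"gripper": -1},
    {"xyz": [0,0,0],"yaw": 0.8,"gripper": -1},
    {"xyz": [0,0,0],"yaw": 0.8,"gripper": -1},
    {"xyz": [0,0,0],"yaw": 0.6,"gripper": -1},
    {"xyz": [0,0,0],"yaw": 0,"gripper": -1},
    {"xyz": [0,0,0],"yaw": 0,"gripper": -1},
  ],
)

```text
t: 9.18
tool_pos: [0.4665, -0.2016, 0.1187]
orientation: [0.001, 0.907, 0.421, 0.001]
ft_force: [0.9, -0.3, 5.5]
finger_gap: 0.0151
gripper_force: 60.3
```

```bash
python3 - <<'E'
from h import *
o=readout.get_obs(); T=toolaxes(o)
print(o["tool_pos"],np.degrees(np.arctan2(T[1,1],T[0,1])),o["ft_force"],o["torque"],o["q"])
E
```

```text
[ 0.46645924 -0.20162239  0.118703  ] -40.203901768220916 [ 0.88364286 -0.32719736  5.52753623] [-0.14773884 -0.1544537  -0.10136759] [-5.35221686e-01  1.66922585e-01 -4.36362926e-01  9.64417513e-01
 -6.21760577e-05  1.73726431e+00]
```

It has turned 93°. I'll release and lift.

Request:
jog_arm(
  deltas=[
    {"gripper": 1,"xyz": [0,0,0],"yaw": 0},
    {"gripper": 1,"xyz": [0,0,0],"yaw": 0},
    {"gripper": 1,"xyz": [0,0,0],"yaw": 0},
    {"gripper": 1,"xyz": [0,0,0],"yaw": 0},
    {"gripper": 1,"xyz": [0,0,0],"yaw": 0},
    {"gripper": 1,"xyz": [0,0,0],"yaw": 0},
    {"gripper": 1,"xyz": [0,0,0],"yaw": 0},
    {"gripper": 1,"xyz": [0,0,0],"yaw": 0},
  ],
)

```text
t: 9.85
tool_pos: [0.4651, -0.2008, 0.1175]
orientation: [-0.0, 0.907, 0.42, -0.0]
ft_force: [-0.5, -0.1, 0.7]
finger_gap: 0.0858
gripper_force: 0.0
```

Request:
jog_arm(
  deltas=[
    {"gripper": 1,"xyz": [0,0,-0.3],"yaw": 0},
    {"gripper": 1,"xyz": [0,0,-0.7],"yaw": 0},
    {"gripper": 1,"xyz": [0,0,-1],"yaw": 0},
    {"gripper": 1,"xyz": [0,0,-1],"yaw": 0},
    {"gripper": 1,"xyz": [0,0,-0.6],"yaw": 0},
    {"gripper": 1,"xyz": [0,0,0],"yaw": 0},
    {"gripper": 1,"xyz": [0,0,0],"yaw": 0},
    {"gripper": 1,"xyz": [0,0,0],"yaw": 0},
  ],
)

```text
t: 10.52
tool_pos: [0.4648, -0.2006, 0.2252]
orientation: [-0.0, 0.907, 0.42, -0.0]
ft_force: [-0.2, 0.2, -0.1]
finger_gap: 0.0853
gripper_force: 0.0
```

```bash
python3 - <<'E'
from h import *
im=viewer.read_camera("wrist"); s=viewer.read_camera("scene")
s=cv2.resize(s[150:290,120:260],(420,420),interpolation=cv2.INTER_CUBIC)
cv2.imwrite("pics/c4.png",np.hstack([im[:,100:480],s]))
E
```

```text
(no output)
```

View pics/c4.png

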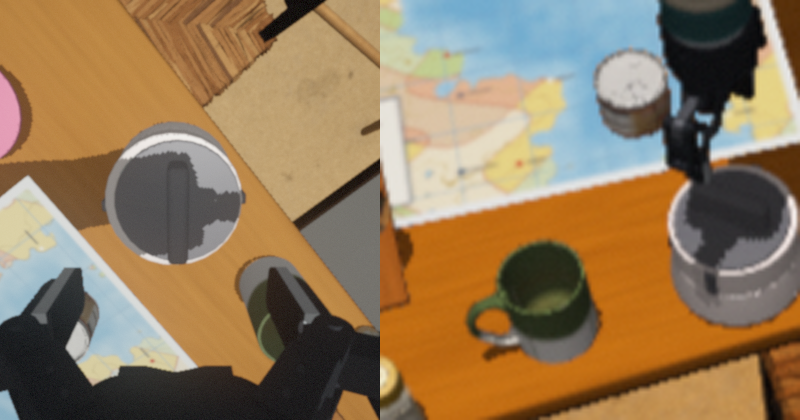

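The lid sits flat and centred on the rim at (178,200), with its bar square to the ribs at (105,200) and (242,197). The mug is untouched and the gripper is clear.

```bash
python3 -c "
from station import job; print(job.hand_in())"
```

```text
the job is handed in; nothing more can be done
None
```

The bar-grip lid is seated flat on the white grinder and turned about 93° clockwise; the gripper has let go and is clear, and the job is handed in after about 10.6 s of the 40 s allowed.

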